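# Pack up a sample pot to the gauge pillar

### The job

Stack spacer plates squarely on the steel deck of the grey station until the top of the stack is level with the top of the brass gauge pillar that stands on that station, and leave the plate that is not needed lying flat on the bench. When the stack stands at the right height on its own, stand the sample pot upright on the middle of it. Never lay the pot over, and do not disturb the beaker, the vial or the marker pen.

Things in the scene. Friction and masses are not known exactly. Their poses are not given: they have to be found in the camera images.
- deck (a point): middle of the top face of the bare steel deck on the fixed grey gauge station; the deck is 66 (its x) x 54 (its y) mm, the same outline as the plates, and its top is 18 mm above the bench. The grey base round it is 140 x 90 mm and 12 mm high, reaching 48 mm from the deck's middle towards -x, 92 mm towards +x, 45 mm to either side
- pillar_1_top (a point): centre of the flat top of the brass gauge pillar with one black ring (a fixed upright post, 20 mm across its flat head). Its top is 32 mm higher than the steel deck. Only the pillar that stands on the station, 68 mm from the middle of the deck along the deck's +x, sets the height; the other two pillars are spares and stand on the black block elsewhere, more than 100 mm from the deck
- pillar_2_top (a point): centre of the flat top of the brass gauge pillar with two black rings (a fixed upright post, 20 mm across its flat head). Its top is 40 mm higher than the steel deck. Only the pillar that stands on the station, 68 mm from the middle of the deck along the deck's +x, sets the height; the other two pillars are spares and stand on the black block elsewhere, more than 100 mm from the deck
- pillar_3_top (a point): centre of the flat top of the brass gauge pillar with three black rings (a fixed upright post, 20 mm across its flat head). Its top is 48 mm higher than the steel deck. Only the pillar that stands on the station, 68 mm from the middle of the deck along the deck's +x, sets the height; the other two pillars are spares and stand on the black block elsewhere, more than 100 mm from the deck
- plate_red_mid (a point): centre (half-way up) of the loose red anodised spacer plate, 66 (its x) x 54 (its y) x 12 (its z) mm, smooth parallel sides, two small round hole ends on its top, about 115 g. It starts lying flat on the bench with z up; grasp it across its 54 mm width (its y)
- plate_blue_mid (a point): centre (half-way up) of the loose blue anodised spacer plate, 66 (its x) x 54 (its y) x 20 (its z) mm, smooth parallel sides, two small round hole ends on its top, about 190 g. It starts lying flat on the bench with z up; grasp it across its 54 mm width (its y)
- plate_green_mid (a point): centre (half-way up) of the loose green anodised spacer plate, 66 (its x) x 54 (its y) x 28 (its z) mm, smooth parallel sides, two small round hole ends on its top, about 270 g. It starts lying flat on the bench with z up; grasp it across its 54 mm width (its y)
- plate_red: the red spacer plate; origin in the centre of its underside
- plate_blue: the blue spacer plate; origin in the centre of its underside
- plate_green: the green spacer plate; origin in the centre of its underside
- pot_mid (a point): centre (half-way up) of the loose round white sample pot with a teal screw cap, 55 mm across at the cap, 88 mm high, about 120 g, standing upright (z up) on the bench at the start; cap and pot are one piece
- pot: the sample pot; origin in the centre of its underside
- beaker_mid (a point): bystander: centre of an empty glass beaker, 65 mm across, 75 mm high, standing on the bench
- vial_mid (a point): bystander: centre of a small vial with a black cap, 27 mm across, 60 mm high, standing on the bench
- marker_mid (a point): bystander: centre of a blue and white marker pen, 125 x 14 x 15 mm, lying on the bench, its length along its x
Things that resemble listed ones, but are neither listed nor needed, are in the scene too. Of the things that look like the plate_red, the smaller one is meant.

How it is judged (in metres and radians):
On the way:
1. the right two plates lie squarely on the deck, released, their top level with the station's pillar, the third plate on the bench (((horizontal distance between pillar_1_top and deck below 0.085 m and x of plate_red_mid in the frame of deck between -0.01 and 0.01 m and y of plate_red_mid in the frame of deck between -0.01 and 0.01 m and angle between the x axis of each of plate_red_mid, plate_blue_mid and the x axis of deck, either way round below 0.2 rad and angle between each of plate_red_mid, plate_blue_mid's own z axis and vertical below 0.08 rad and x of plate_blue_mid in the frame of deck between -0.01 and 0.01 m and y of plate_blue_mid in the frame of deck between -0.01 and 0.01 m and ((z of plate_red_mid in the frame of deck between 0.0035 and 0.0085 m and z of plate_blue_mid in the frame of deck between 0.0195 and 0.0245 m) or (z of plate_blue_mid in the frame of deck between 0.0075 and 0.0125 m and z of plate_red_mid in the frame of deck between 0.0235 and 0.0285 m)) and height (world z) of plate_green_mid below 0.02 m and horizontal distance between plate_green_mid and deck above 0.06 m) or (horizontal distance between pillar_2_top and deck below 0.085 m and x of plate_red_mid in the frame of deck between -0.01 and 0.01 m and y of plate_red_mid in the frame of deck between -0.01 and 0.01 m and angle between the x axis of each of plate_red_mid, plate_green_mid and the x axis of deck, either way round below 0.2 rad and angle between each of plate_red_mid, plate_green_mid's own z axis and vertical below 0.08 rad and x of plate_green_mid in the frame of deck between -0.01 and 0.01 m and y of plate_green_mid in the frame of deck between -0.01 and 0.01 m and ((z of plate_red_mid in the frame of deck between 0.0035 and 0.0085 m and z of plate_green_mid in the frame of deck between 0.0235 and 0.0285 m) or (z of plate_green_mid in the frame of deck between 0.0115 and 0.0165 m and z of plate_red_mid in the frame of deck between 0.0315 and 0.0365 m)) and height (world z) of plate_blue_mid below 0.02 m and horizontal distance between plate_blue_mid and deck above 0.06 m) or (horizontal distance between pillar_3_top and deck below 0.085 m and x of plate_blue_mid in the frame of deck between -0.01 and 0.01 m and y of plate_blue_mid in the frame of deck between -0.01 and 0.01 m and angle between the x axis of each of plate_blue_mid, plate_green_mid and the x axis of deck, either way round below 0.2 rad and angle between each of plate_blue_mid, plate_green_mid's own z axis and vertical below 0.08 rad and x of plate_green_mid in the frame of deck between -0.01 and 0.01 m and y of plate_green_mid in the frame of deck between -0.01 and 0.01 m and ((z of plate_blue_mid in the frame of deck between 0.0075 and 0.0125 m and z of plate_green_mid in the frame of deck between 0.0315 and 0.0365 m) or (z of plate_green_mid in the frame of deck between 0.0115 and 0.0165 m and z of plate_blue_mid in the frame of deck between 0.0355 and 0.0405 m)) and height (world z) of plate_red_mid below 0.02 m and horizontal distance between plate_red_mid and deck above 0.06 m)) and contact force between each of plate_red, plate_blue, plate_green and the fingers below 0.1 N), for 0.3 s.
At the end, for the whole second after the job is handed in: Two plates flat on the deck, within 10 mm of its middle (each axis), 0.2 rad in yaw and 2.5 mm in height, top level with the station's pillar; third plate flat on the bench over 60 mm off. Pot upright (0.08 rad) on the stack, within 15 mm of the deck's middle, 4 mm in height, at rest (((horizontal distance between pillar_1_top and deck below 0.085 m and x of plate_red_mid in the frame of deck between -0.01 and 0.01 m and y of plate_red_mid in the frame of deck between -0.01 and 0.01 m and angle between the x axis of each of plate_red_mid, plate_blue_mid and the x axis of deck, either way round below 0.2 rad and angle between each of plate_red_mid, plate_blue_mid's own z axis and vertical below 0.08 rad and x of plate_blue_mid in the frame of deck between -0.01 and 0.01 m and y of plate_blue_mid in the frame of deck between -0.01 and 0.01 m and ((z of plate_red_mid in the frame of deck between 0.0035 and 0.0085 m and z of plate_blue_mid in the frame of deck between 0.0195 and 0.0245 m) or (z of plate_blue_mid in the frame of deck between 0.0075 and 0.0125 m and z of plate_red_mid in the frame of deck between 0.0235 and 0.0285 m)) and height (world z) of plate_green_mid below 0.02 m and horizontal distance between plate_green_mid and deck above 0.06 m and z of pot_mid in the frame of deck between 0.072 and 0.08 m) or (horizontal distance between pillar_2_top and deck below 0.085 m and x of plate_red_mid in the frame of deck between -0.01 and 0.01 m and y of plate_red_mid in the frame of deck between -0.01 and 0.01 m and angle between the x axis of each of plate_red_mid, plate_green_mid and the x axis of deck, either way round below 0.2 rad and angle between each of plate_red_mid, plate_green_mid's own z axis and vertical below 0.08 rad and x of plate_green_mid in the frame of deck between -0.01 and 0.01 m and y of plate_green_mid in the frame of deck between -0.01 and 0.01 m and ((z of plate_red_mid in the frame of deck between 0.0035 and 0.0085 m and z of plate_green_mid in the frame of deck between 0.0235 and 0.0285 m) or (z of plate_green_mid in the frame of deck between 0.0115 and 0.0165 m and z of plate_red_mid in the frame of deck between 0.0315 and 0.0365 m)) and height (world z) of plate_blue_mid below 0.02 m and horizontal distance between plate_blue_mid and deck above 0.06 m and z of pot_mid in the frame of deck between 0.08 and 0.088 m) or (horizontal distance between pillar_3_top and deck below 0.085 m and x of plate_blue_mid in the frame of deck between -0.01 and 0.01 m and y of plate_blue_mid in the frame of deck between -0.01 and 0.01 m and angle between the x axis of each of plate_blue_mid, plate_green_mid and the x axis of deck, either way round below 0.2 rad and angle between each of plate_blue_mid, plate_green_mid's own z axis and vertical below 0.08 rad and x of plate_green_mid in the frame of deck between -0.01 and 0.01 m and y of plate_green_mid in the frame of deck between -0.01 and 0.01 m and ((z of plate_blue_mid in the frame of deck between 0.0075 and 0.0125 m and z of plate_green_mid in the frame of deck between 0.0315 and 0.0365 m) or (z of plate_green_mid in the frame of deck between 0.0115 and 0.0165 m and z of plate_blue_mid in the frame of deck between 0.0355 and 0.0405 m)) and height (world z) of plate_red_mid below 0.02 m and horizontal distance between plate_red_mid and deck above 0.06 m and z of pot_mid in the frame of deck between 0.088 and 0.096 m)) and angle between pot_mid's own z axis and vertical below 0.08 rad and horizontal distance between pot_mid and deck below 0.015 m and linear speed of pot below 0.02 m/s and contact force between each of pot, plate_red, plate_blue, plate_green and the fingers below 0.1 N); the robot touches nothing.
It fails at once if the beaker, the vial or the marker pen is moved by more than 15 mm (distance of any of beaker_mid, vial_mid, marker_mid from where it was at the start of the episode above 0.015 m).
It fails at once if the sample pot is tipped by more than 0.6 rad (angle between pot_mid's own z axis and vertical above 0.6 rad).
It also fails if it takes over 64 s, if anything falls off the work surface, if the arm or the gripper's body presses on something with over 40 N, if the wrist force passes 120 N, or if a joint passes its speed limit or range.

### The arm

A 6-joint arm with a two-finger parallel gripper is mounted at the origin on the work surface; the furniture and walls round the work are solid. World frame = base frame: x ahead of the robot, y to its left, z up, the work surface at z = 0. Lengths are in mm, angles in rad, forces in N, time in s.
With the tool pointing down it reaches from about 400 to 825 mm from the base axis. Payload 7 kg.
Tool frame: the origin (TCP) lies between the finger pads; the fingertips stand manip.nose_length ahead of it and the grasp point (between the pads) is the TCP (manip.nose_length is the distance from the TCP to the fingertips, in mm); z points along the fingers, y is the direction in which the jaws open and shut (so a half turn about z gives the same grasp; the last joint's range is limited). The gripper opens to 88 mm and grips with 3 to 60 N. Pads are 19 mm wide; open, the fingers measure 130 mm over their backs; the gripper's body (78 mm by 193 mm) begins 47 mm behind the grasp point.
Start: joints at [1.625, 0.359, 0.012, 0, -1.224, -0.288], TCP at [156.392, 656.61, 245.561] pointing down, gripper open.
Joint ranges: [-3.07, 3.07], [-1.43, 2.12], [-1.02, 1.25], [-3.03, 1.67], [-3.05, -0], [-3.03, 3.03]. Speed limits (rad/s): [2.39, 2.39, 3.01, 3.14, 3.14, 3.14].

### API

Orientations are given as a unit quaternion [w, x, y, z].
In Python, from plant import manip gives the robot as it stands.
- The arm moves only by the tool arm_command, never from a script. Its argument "rows" is text: rows parted by semicolons, each of 6 numbers parted by spaces: the shift along the world's x, y, z in units of 5 cm (1.0 is 5 cm), then the turn, a rotation vector about the world's x, y, z in units of 0.12 rad (1.0 is 0.12 rad). A call has 1 to 8 rows; each row shifts and turns the commanded pose from where the row before left it; what a row does not reach is not made up. A row lasts 1/12 s, in which the tool goes at most 41.7 mm and 7.16 degrees, less where a joint would pass 70% of its speed; a pose out of reach is approached as far as the arm can. A call with a number of a shift or a turn outside -1 to 1 is refused whole. A call with a gripper value outside its range is refused whole. "jaw" is the opening, from 0 (shut) to 1 (fully open), set as the call begins (left out, the last holds). The fingers move at their own pace and stop on an object; "newtons" is the grip in N (left out, the last holds). Time passes only in rows, so rows that do not move let the fingers close. It gives the time, the measured TCP pose, the force and the opening at its end, in the units of the state.
- manip.get_obs(): the state, without advancing time (a new reading comes with each control period).
- manip.snapshot(name): name is "scene" or "side" or "wrist"; returns a dict with "img" (400x640x3 uint8, blue, green, red), "depth" (400x640 float32, mm along the optical axis (not along the pixel's ray), 0 where there is no reading), "fx", "fy", "cx", "cy" (pixels), "R" (3x3) and "t" (3): a world point X has camera coordinates R X + t. Camera axes: x right, y down, z forward; pixel columns grow to the right and rows downward; lengths in mm; the calibration is good to about 2 mm. A picture is of the moment at which its call begins.
- manip.hand_in(): hands the job in, once; it reports no verdict.
The state is a dict: "time": time; "qpos": joint angles; "joint_velocities": joint speeds; "joint_efforts": joint torques, N m; "ee_pos": TCP position; "orientation": TCP orientation; "wrist_force": force on the tool from outside, world axes, zero at the start; "ft_torque": the same for the moment, N m; "width": finger opening in mm.
Only numpy, scipy, OpenCV 4.12 (cv2) and the standard library are available. Lean on these libraries where they do the work, as an engineer would, in place of code of your own. Each camera call takes 0.05 s, during which the arm holds its last target.

## Working session

There is one attempt and no reset: what is moved stays moved. The work goes in short steps, Python scripts to look and compute and a tool call to move; the robot and the scene stay as the last step left them, time stands still between calls to the robot, and variables do not carry over. Pictures are saved under pics/ and viewed, and the job is handed in when it is done.

Besides the shell and the picture viewer there is one more tool, called after "Emit:" as name(argument=value, ...), one argument or row to a line, values as JSON. arm_command: Moves the arm, as the interface text tells. Its arguments: {"type":"object","properties":{"rows":{"type":"string"},"jaw":{"type":"number"},"newtons":{"type":"number"}},"required":["rows"]}

```bash
ls; mkdir -p pics; cat > h.py <<'E'
import numpy as np, cv2, pickle, sys
from plant import manip
def snap(n,tag):
    s=manip.snapshot(n); pickle.dump(s,open(f'pics/{tag}.pkl','wb')); cv2.imwrite(f'pics/{tag}.png',s['img']); return s
def load(tag): return pickle.load(open(f'pics/{tag}.pkl','rb'))
def ray(s,u,v,z):
    R=np.array(s['R']);t=np.array(s['t']); d=R.T@np.array([(u-s['cx'])/s['fx'],(v-s['cy'])/s['fy'],1]); c=-R.T@t
    return c+d*(z-c[2])/d[2]
def cloud(s):
    R=np.array(s['R']);t=np.array(s['t']);D=s['depth'];v,u=np.mgrid[:D.shape[0],:D.shape[1]]
    P=np.stack([(u-s['cx'])/s['fx']*D,(v-s['cy'])/s['fy']*D,D],-1); W=(P-t)@R; W[D<=0]=np.nan; return W
E
python3 - <<'E'
from h import *
for n in('scene','side','wrist'):
    s=snap(n,n+'0'); print(n,-np.array(s['R']).T@np.array(s['t']),s['fx'])
print(manip.nose_length,manip.get_obs())
E
```

```text
pics
scene [ 217.8435364   769.85587693 1201.42960885] 452.1463225888823
side [1070.32887194 -487.5321327   657.41393786] 436.52205297924485
wrist [230.10819116 640.01693602 383.24102822] 343.82114436953026
19.0 {'time': 0.15, 'qpos': array([ 1.62510500e+00,  3.59198161e-01,  1.12336633e-02, -2.47993697e-04,
       -1.22409816e+00, -2.88105382e-01]), 'joint_velocities': array([-0.00135195, -0.00157173,  0.00101371,  0.00213096,  0.00129515,
        0.00063484]), 'joint_efforts': array([-7.57804537e-04, -5.83277071e+01,  2.93291152e+01,  7.00119719e+00,
        8.76843551e-03, -1.08627958e-04]), 'ee_pos': array([156.322834  , 656.27472542, 244.83921612]), 'orientation': array([ 6.43774536e-04,  9.93170035e-01, -1.16674190e-01, -7.01378891e-06]), 'wrist_force': array([ 0.71041066,  0.273867  , -0.16727482]), 'ft_torque': array([-0.04111004,  0.01982513,  0.00637868]), 'width': 87.79317648848732}
```

View pics/scene0.png

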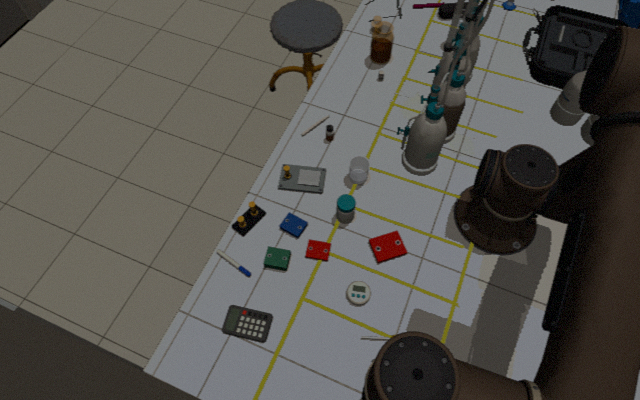

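View pics/side0.png

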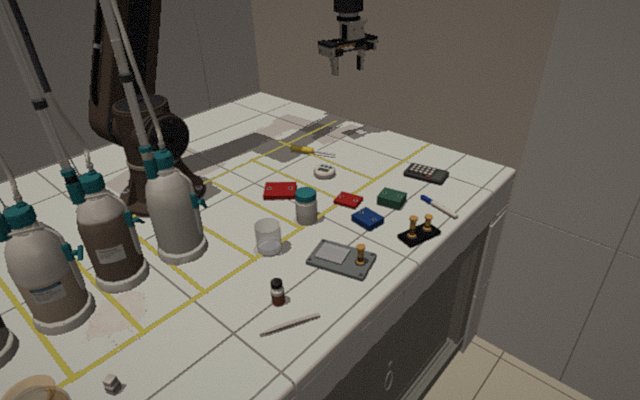

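View pics/wrist0.png

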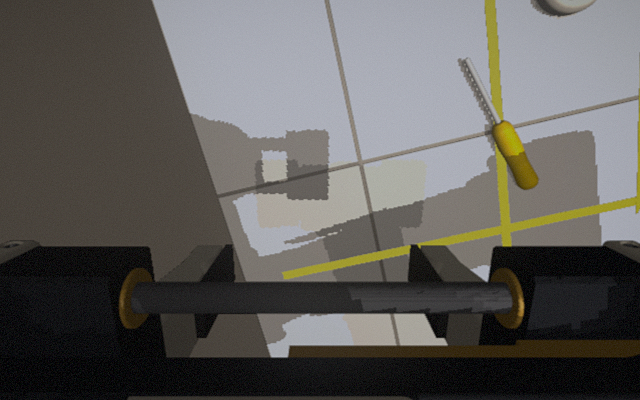

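The scene view shows the station at (303,178), the spares block at (248,218), and blue (293,225), green (277,258), small red (318,250), big red (388,247) and the pot (346,208). There are two red candidates. The small one should be the 66 mm plate, and I'll confirm that along with the rings in enlarged crops and measurements.

```bash
python3 - <<'E'
from h import *
a=load('scene0')['img'][150:290,220:420]; cv2.imwrite('pics/c1.png',cv2.resize(a,None,fx=4,fy=4,interpolation=cv2.INTER_CUBIC))
b=load('side0')['img'][175:290,290:470]; cv2.imwrite('pics/c2.png',cv2.resize(b,None,fx=4.4,fy=4.4,interpolation=cv2.INTER_CUBIC))
for tag in('scene0','side0'):
    s=load(tag); W=cloud(s); h=cv2.cvtColor(s['img'],cv2.COLOR_BGR2HSV)
    for n,lo,hi in(('red',0,6),('blue',105,125),('green',65,85),('teal',86,100),('brass',12,24)):
        m=cv2.inRange(h,(lo,110,35),(hi,255,255)); k,lab,st,ce=cv2.connectedComponentsWithStats(m)
        for i in range(1,k):
            if st[i,4]<40: continue
            w=W[lab==i]; w=w[~np.isnan(w[:,0])]
            if len(w) == 0: continue
            zt=np.percentile(w[:,2],80)
            c=np.median(w,0)
            if c[0]>-350 and c[0]<750 and 300<c[1]<1000: print(tag,n,ce[i].round(),st[i,4],c.round(),'ztop',zt.round(1))
E
```

```text
scene0 red [318. 250.] 360 [440. 309.  11.] ztop 13.1
scene0 blue [244. 271.] 54 [604. 447.  13.] ztop 14.7
scene0 green [277. 257.] 349 [533. 381.  27.] ztop 29.2
scene0 brass [241. 221.] 73 [674. 322.  41.] ztop 49.7
side0 red [348. 200.] 274 [446. 301.  11.] ztop 12.4
side0 blue [426. 198.] 40 [605. 443.  10.] ztop 12.9
side0 brass [345.  45.] 43 [174. 618. 322.] ztop 324.9
side0 brass [301. 149.] 107 [131. 442.  16.] ztop 19.0
side0 brass [427. 223.] 103 [680. 318.  30.] ztop 48.9
```

View pics/c1.png

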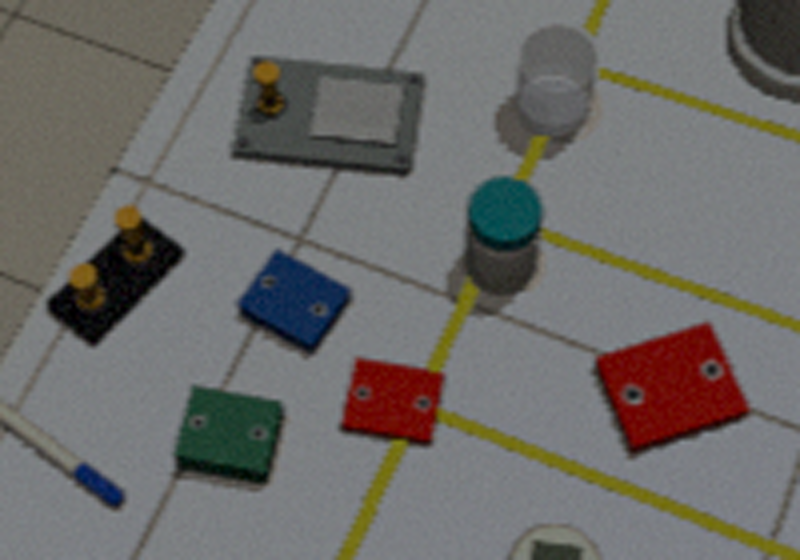

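View pics/c2.png

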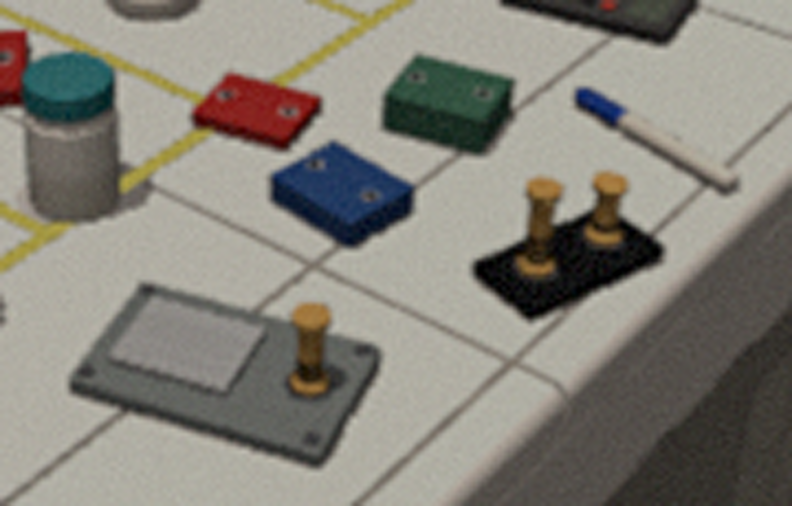

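```bash
python3 - <<'E'
from h import *
A=load('scene0');B=load('side0')
def P(s): return np.diag([1,1,1])@np.array([[s['fx'],0,s['cx']],[0,s['fy'],s['cy']],[0,0,1]])@np.c_[np.array(s['R']),np.array(s['t'])]
def tri(n,a,b):
    X=cv2.triangulatePoints(P(A),P(B),np.array(a,float),np.array(b,float)).ravel();X=X[:3]/X[3]
    r=[np.linalg.norm((q:=P(s)@np.r_[X,1])[:2]/q[2]-p) for s,p in((A,a),(B,b))]
    print(n,X.round(1),np.round(r,1))
c1=lambda x,y:(x/4+220-.4,y/4+150-.4); c2=lambda x,y:(x/4.4+290-.4,y/4.4+175-.4)
tri('stpillar',c1(266,71),c2(311,314)); tri('spA',c1(129,215),c2(611,182)); tri('spB',c1(83,274),c2(544,187)); tri('spA?',c1(129,215),c2(544,187)); tri('spB?',c1(83,274),c2(611,182))
W=cloud(A);WB=cloud(B)
for n,W,p in(('st',W,c1(266,70)),('st',WB,c2(311,312)),('spA',W,c1(129,213)),('spB',W,c1(83,272)),('sp544',WB,c2(544,184)),('sp611',WB,c2(611,180)),('deck',W,c1(357,108)),('deck',WB,c2(188,338)),('bench',W,c1(340,220)),('pot',W,c1(505,210)),('beaker',W,c1(556,60)),('green',W,c1(230,425)),('blue',W,c1(295,290)),('redS',W,c1(392,392))):
    x,y=map(round,p); w=W[y-1:y+2,x-1:x+2].reshape(-1,3); print(n,np.nanmedian(w,0).round(1))
E
```

```text
stpillar [628.6 116.3  58.4] [0.1 0.2]
spA [678.  281.5  70.8] [6.6 8.1]
spB [664.3 310.9  46.8] [5.6 7.5]
spA? [663.7 272.   66.7] [0.4 0.6]
spB? [678.  320.6  50.2] [0.4 0.5]
st [631.1 114.2  56.4]
st [628.9 116.   58.3]
spA [663.  269.5  64.9]
spB [679.  319.2  48.1]
sp544 [661.3 277.8  65.1]
sp611 [677.6 320.7  49.9]
deck [562.4  98.3  16.9]
deck [560.2 101.4  17.5]
bench [538.3 182.3  -2.3]
pot [412.1 170.8  87.2]
beaker [ 4.343e+02 -3.000e-01  2.320e+01]
green [535.7 375.4  27.5]
blue [541.  259.1  19.1]
redS [442.6 302.8  10.6]
```

Triangulated pillar heads: the station pillar is at z≈58.4 (40 above the deck, so the two-ring pillar), and the spares are at 66.7 and 50.2. All three agree, so the stack is red + green. Next I need the plate and deck poses.

```bash
python3 - <<'E'
from h import *
for tag in('scene0','side0'):
    s=load(tag);W=cloud(s);h=cv2.cvtColor(s['img'],cv2.COLOR_BGR2HSV)
    for n,lo,hi,zt,c0,dx in(('red',(0,110,60),(6,255,255),12,(442,305),50),('blue',(105,110,40),(125,255,255),20,(541,259),50),('green',(60,60,25),(88,255,255),28,(533,378),50),('bigred',(0,110,60),(6,255,255),-1,(330,240),90)):
        m=cv2.inRange(h,lo,hi); m=cv2.morphologyEx(m,cv2.MORPH_CLOSE,np.ones((5,5)))
        near=(np.hypot(W[...,0]-c0[0],W[...,1]-c0[1])<dx)
        mm=(m>0)&near
        z=W[...,2][mm]; 
        if zt<0: zt=np.median(z)
        mm&=W[...,2]>zt-(7 if zt>13 else 5)
        k,lab,st,_=cv2.connectedComponentsWithStats(mm.astype(np.uint8)); 
        if k<2: print(n,'none');continue
        i=1+st[1:,4].argmax(); v,u=np.nonzero(lab==i)
        pts=np.array([ray(s,a,b,zt)[:2] for a,b in zip(u,v)],np.float32)
        (c,sz,a)=cv2.minAreaRect(pts); print(tag,n,len(u),np.round(c,1),np.round(sz,1),round(a,1),'zmed',np.median(z).round(1))
    # deck: bright face
    g=cv2.cvtColor(s['img'],cv2.COLOR_BGR2GRAY)
    near=(np.hypot(W[...,0]-562,W[...,1]-99)<34)
    c=np.median(g[(np.hypot(W[...,0]-562,W[...,1]-99)<15)]); print('deckgrey',c)
    mm=(g>c-12)&(np.hypot(W[...,0]-562,W[...,1]-99)<50)&(W[...,2]>8)
    k,lab,st,_=cv2.connectedComponentsWithStats(mm.astype(np.uint8)); i=1+st[1:,4].argmax(); v,u=np.nonzero(lab==i)
    pts=np.array([ray(s,a,b,18)[:2] for a,b in zip(u,v)],np.float32); print(tag,'deck',cv2.minAreaRect(pts))
    m=cv2.inRange(h,(84,100,40),(100,255,255)); mm=(m>0)&(np.hypot(W[...,0]-412,W[...,1]-171)<50)&(W[...,2]>84)
    v,u=np.nonzero(mm); pts=np.array([ray(s,a,b,88)[:2] for a,b in zip(u,v)],np.float32); 
    if len(pts)>5: print(tag,'pot',cv2.minEnclosingCircle(pts))
E
```

```text
scene0 red 372 [441.1 307.1] [63.6 53. ] 12.9 zmed 11.3
scene0 blue 360 [537.5 265.1] [52.7 65. ] 82.1 zmed 19.3
scene0 green 425 [533.8 379.9] [65. 56.] 12.1 zmed 27.2
scene0 bigred 523 [269.7 226.5] [70.9 72.8] 41.2 zmed 15.5
deckgrey 105.0
scene0 deck ((562.642578125, 97.45319366455078), (66.0123519897461, 52.47011947631836), 15.905791282653809)
scene0 pot ((411.47119140625, 172.77322387695312), 25.87060546875)
side0 red 270 [446.  303.1] [65.6 59.8] 13.9 zmed 11.2
side0 blue 345 [544.2 259.3] [57.1 70.5] 83.4 zmed 19.0
side0 green 297 [541.2 372.1] [67.7 63.9] 12.4 zmed 26.2
side0 bigred 358 [273.9 222.8] [70.9 81.9] 39.5 zmed 15.5
deckgrey 135.0
side0 deck ((563.3195190429688, 98.11610412597656), (63.86347579956055, 51.79132843017578), 16.45784568786621)
side0 pot ((419.5456237792969, 168.74557495117188), 27.186073303222656)
```

Emit:
arm_command(
  rows=".55 -.53 0 0 0 .8;.55 -.53 0 0 0 .8;.55 -.53 0 0 0 .8;.55 -.53 0 0 0 .8;.55 -.53 0 0 0 .5;.55 -.53 0 0 0 0;.55 -.53 0 0 0 0;.55 -.53 0 0 0 0",
  jaw=1,
)

```text
time: 0.82
ee_pos: [377.3, 443.0, 245.6]
orientation: [-0.0, 0.994, 0.105, -0.0]
wrist_force: [1.1, 0.8, -0.0]
width: 87.4
```

Emit:
arm_command(
  rows=".55 -.53 0 0 0 0;.55 -.53 0 0 0 0;.55 -.53 0 0 0 0;0 0 0 0 0 0",
)

```text
time: 1.15
ee_pos: [462.1, 360.8, 245.3]
orientation: [0.001, 0.995, 0.103, -0.0]
wrist_force: [-0.5, 0.8, -0.4]
width: 87.9
```

```bash
cat >> h.py <<'E'
def st():
    o=manip.get_obs(); w,x,y,z=o['orientation']
    from scipy.spatial.transform import Rotation as Ro
    M=Ro.from_quat([x,y,z,w]).as_matrix(); print('t',o['time'],'tcp',o['ee_pos'].round(1),'yawx',np.degrees(np.arctan2(M[1,0],M[0,0])).round(1),'zaxis',M[:,2].round(3),'F',o['wrist_force'].round(1),'w',o['width'])
def rect(s,lo,hi,zt,near,rad,dz=6):
    W=cloud(s);h=cv2.cvtColor(s['img'],cv2.COLOR_BGR2HSV)
    m=cv2.morphologyEx(cv2.inRange(h,lo,hi),cv2.MORPH_CLOSE,np.ones((9,9)))
    mm=(m>0)&(np.hypot(W[...,0]-near[0],W[...,1]-near[1])<rad)&(abs(W[...,2]-zt)<dz)
    mm=cv2.morphologyEx(mm.astype(np.uint8),cv2.MORPH_OPEN,np.ones((5,5)))
    k,lab,stt,_=cv2.connectedComponentsWithStats(mm); i=1+stt[1:,4].argmax(); v,u=np.nonzero(lab==i)
    pts=np.array([ray(s,a,b,zt)[:2] for a,b in zip(u,v)],np.float32); return cv2.minAreaRect(pts),len(u),np.nanmedian(W[lab==i],0).round(1), (u.min(),u.max(),v.min(),v.max())
RED=((0,110,40),(6,255,255));BLUE=((105,110,30),(125,255,255));GREEN=((60,60,20),(88,255,255))
E
python3 - <<'E'
from h import *
st(); s=snap('wrist','w1')
for n,c,z,p in(('green',GREEN,28,(534,379)),('red',RED,12,(442,306)),('blue',BLUE,20,(539,263))):
    try: print(n,rect(s,*c,z,p,50))
    except Exception as e: print(n,e)
E
```

```text
t 1.15 tcp [462.1 360.8 245.3] yawx 11.8 zaxis [-0.    -0.001 -1.   ] F [-0.5  0.8 -0.4] w 87.87088208519027
green (((535.7247314453125, 379.1651916503906), (64.00140380859375, 52.03764343261719), 12.209156036376953), 3489, array([537.2, 379.5,  27.3]), (np.int64(292), np.int64(345), np.int64(72), np.int64(139)))
red (((443.1387939453125, 308.00341796875), (65.76744842529297, 52.309444427490234), 12.463857650756836), 2622, array([444.1, 308.2,  11.2]), (np.int64(341), np.int64(388), np.int64(175), np.int64(231)))
blue (((539.4635620117188, 265.77301025390625), (53.079925537109375, 64.17070007324219), 82.07418823242188), 3206, array([540.5, 265.5,  19.3]), (np.int64(395), np.int64(462), np.int64(89), np.int64(162)))
```

View pics/w1.png

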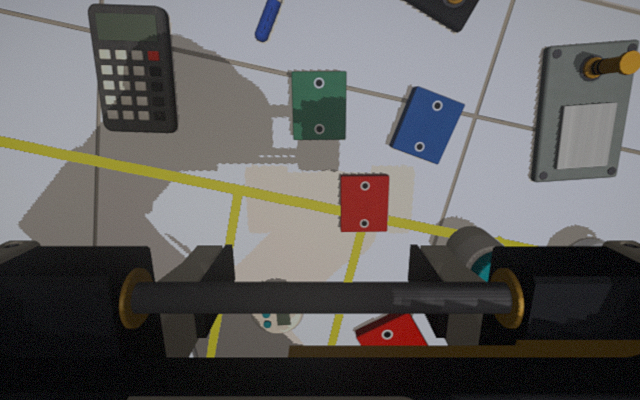

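Emit:
arm_command(
  rows=".367 .092 -.6 0 0 0;.367 .092 -.6 0 0 0;.367 .092 -.6 0 0 0;.367 .092 -.6 0 0 0;0 0 -.6 0 0 0;0 0 -.6 0 0 0;0 0 -.5 0 0 0;0 0 -.28 0 0 0",
)

```text
time: 1.87
ee_pos: [530.4, 382.7, 22.6]
orientation: [0.002, 0.994, 0.105, -0.002]
wrist_force: [0.9, 0.3, 0.9]
width: 88.0
```

Emit:
arm_command(
  rows="0 0 0 0 0 0;0 0 0 0 0 0;0 0 0 0 0 0;0 0 0 0 0 0;0 0 0 0 0 0;0 0 0 0 0 0",
  jaw=0,
  newtons=25,
)

```text
time: 2.37
ee_pos: [532.7, 383.7, 28.0]
orientation: [-0.0, 0.994, 0.105, 0.001]
wrist_force: [-0.3, -0.6, 6.5]
width: 53.6
```

Emit:
arm_command(
  rows="0 0 0 0 0 0;0 0 0 0 0 0",
)

```text
time: 2.53
ee_pos: [532.7, 383.7, 28.0]
orientation: [-0.0, 0.994, 0.105, 0.001]
wrist_force: [-1.2, -2.2, 6.2]
width: 54.0
```

```bash
python3 - <<'E'
from h import *
st(); s=snap('wrist','w2');st()
E
```

```text
t 2.5333 tcp [532.7 383.7  28. ] yawx 12.1 zaxis [ 0.001  0.001 -1.   ] F [-1.2 -2.2  6.2] w 53.9640408119327
t 2.5833 tcp [532.7 383.7  27.9] yawx 12.0 zaxis [ 0.001  0.001 -1.   ] F [-0.1 -2.   6.9] w 54.22430429590634
```

View pics/w2.png

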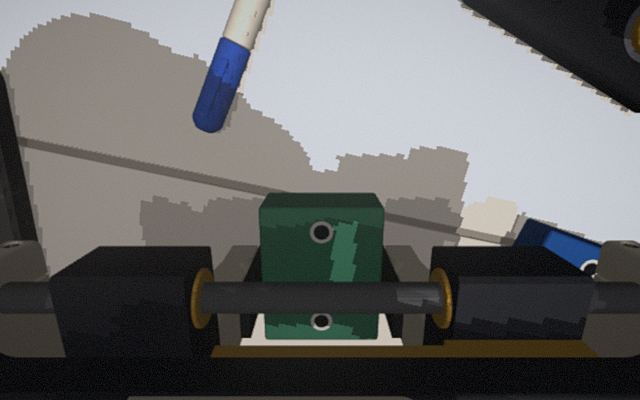

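```bash
python3 - <<'E'
from h import *
s=load('w2'); a=ray(s,321,232,28);b=ray(s,321,321,28);print(a,b,(a+b)/2, np.degrees(np.arctan2(*(a-b)[1::-1])),np.linalg.norm(a-b)); W=cloud(s); print(W[225,300],W[260,310])
s=load('w1'); 
for h in((319,83,319,129,28),(438,105,420,147,20),(365,186,364,224,12)):
  a=ray(s,h[0],h[1],h[4]);b=ray(s,h[2],h[3],h[4]);print((a+b)/2,np.linalg.norm(a-b))
E
```

```text
[556.13053132 389.62158335  28.        ] [513.11262229 380.46130316  28.        ] [534.62157681 385.04144326  28.        ] 12.021077501473135 43.98239682373251
[557.20581193 399.0359882   27.5380371 ] [541.92056953 391.56919303  27.15252867]
[535.58237    378.87609878  28.        ] 43.919691599581576
[539.35163006 263.81344644  20.        ] 44.86979366540397
[441.26365958 307.14506444  12.        ] 44.51864071994388
```

Emit:
arm_command(
  rows="0 0 .3 0 0 0;0 0 .6 0 0 0;0 0 .6 0 0 0;-.1 -.75 .3 0 0 0;-.1 -.75 .3 0 0 0;-.1 -.75 .3 0 0 0;-.1 -.75 .3 0 0 .3;-.1 -.75 .3 0 0 .28",
)

```text
time: 3.25
ee_pos: [506.4, 194.4, 177.2]
orientation: [-0.0, 0.99, 0.14, 0.0]
wrist_force: [0.8, -0.9, -2.6]
width: 53.5
```

Emit:
arm_command(
  rows="-.107 -.79 0 0 0 0;-.107 -.79 0 0 0 0;-.107 -.79 0 0 0 0;0 0 0 0 0 0;0 0 0 0 0 0;0 0 0 0 0 0;0 0 0 0 0 0",
)

```text
time: 3.83
ee_pos: [491.5, 78.2, 176.7]
orientation: [-0.0, 0.99, 0.14, 0.0]
wrist_force: [-0.0, 0.4, -2.5]
width: 53.5
```

```bash
python3 - <<'E'
from h import *
st(); s=snap('wrist','w3')
a=s['img'][:,:];cv2.imwrite('pics/w3b.png',a)
E
```

```text
t 3.8333 tcp [491.5  78.2 176.7] yawx 16.1 zaxis [ 0.     0.001 -1.   ] F [-0.   0.4 -2.5] w 53.50595713688599
```

View pics/w3.png

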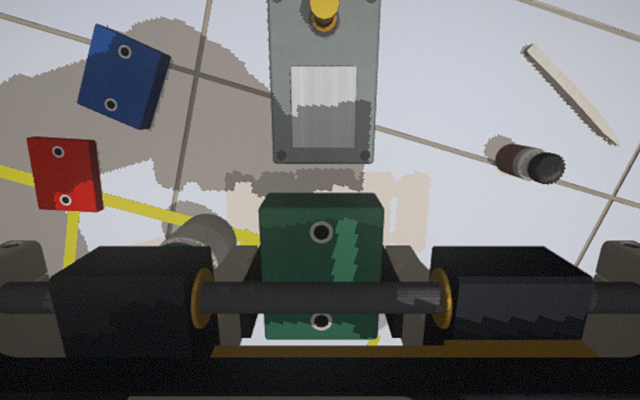

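The deck face is at about (291–357, 66–149), with the pillar at (323,12) and green in the jaws. I'll extract the deck edges more precisely from intensity profiles.

```bash
python3 - <<'E'
from h import *
s=load('w3'); g=cv2.GaussianBlur(cv2.cvtColor(s['img'],cv2.COLOR_BGR2GRAY),(3,3),0).astype(float)
r=g[72:98].mean(0); print('cols',[(c,round(r[c])) for c in list(range(284,298))+list(range(350,363))])
r2=g[112:145].mean(0); print('cols',[(c,round(r2[c])) for c in list(range(284,298))+list(range(350,363))])
q=g[:,300:345].mean(1); print('rows',[(c,round(q[c])) for c in list(range(58,74))+list(range(140,157))])
q=g[:,360:370].mean(1); print('baseedge',[(c,round(q[c])) for c in range(152,172)])
q=g[95:100].mean(0); print('base L',[(c,round(q[c])) for c in range(262,280)]); print('base R',[(c,round(q[c])) for c in range(370,388)])
E
```

```text
cols [(284, 133), (285, 133), (286, 133), (287, 133), (288, 130), (289, 122), (290, 124), (291, 152), (292, 182), (293, 192), (294, 192), (295, 193), (296, 193), (297, 193), (350, 197), (351, 196), (352, 194), (353, 194), (354, 191), (355, 179), (356, 155), (357, 137), (358, 135), (359, 137), (360, 138), (361, 138), (362, 138)]
cols [(284, 87), (285, 88), (286, 89), (287, 89), (288, 89), (289, 87), (290, 88), (291, 95), (292, 111), (293, 125), (294, 129), (295, 130), (296, 130), (297, 127), (350, 120), (351, 119), (352, 118), (353, 115), (354, 107), (355, 95), (356, 88), (357, 88), (358, 89), (359, 89), (360, 89), (361, 89), (362, 89)]
rows [(58, 134), (59, 134), (60, 134), (61, 134), (62, 134), (63, 134), (64, 128), (65, 128), (66, 152), (67, 181), (68, 192), (69, 193), (70, 192), (71, 192), (72, 192), (73, 192), (140, 118), (141, 118), (142, 118), (143, 117), (144, 117), (145, 118), (146, 115), (147, 102), (148, 88), (149, 84), (150, 84), (151, 84), (152, 84), (153, 84), (154, 84), (155, 84), (156, 84)]
baseedge [(152, 72), (153, 69), (154, 68), (155, 67), (156, 68), (157, 70), (158, 74), (159, 80), (160, 85), (161, 84), (162, 82), (163, 103), (164, 149), (165, 177), (166, 181), (167, 183), (168, 185), (169, 187), (170, 189), (171, 183)]
base L [(262, 130), (263, 126), (264, 123), (265, 121), (266, 118), (267, 114), (268, 112), (269, 107), (270, 94), (271, 81), (272, 81), (273, 91), (274, 102), (275, 114), (276, 125), (277, 131), (278, 133), (279, 133)]
base R [(370, 139), (371, 140), (372, 139), (373, 134), (374, 124), (375, 126), (376, 160), (377, 197), (378, 208), (379, 207), (380, 206), (381, 206), (382, 207), (383, 206), (384, 206), (385, 206), (386, 206), (387, 206)]
```

```bash
python3 - <<'E'
from h import *
s=load('w3')
L=lambda v:291.3+(v-85)*.8/43; Rr=lambda v:355.9-(v-85)*1.3/43
c=np.array([ray(s,f(v),v,18) for v in(66.3,147.5) for f in(L,Rr)]);print(c.round(1)); d=c.mean(0)
print('deck',d,'w',np.linalg.norm(c[0]-c[1]),np.linalg.norm(c[2]-c[3]),'l',np.linalg.norm(c[0]-c[2]))
x=(c[0]+c[1]-c[2]-c[3])/2;print('yaw',np.degrees(np.arctan2(x[1],x[0])))
z=149.7+0; 
a=ray(s,321,232,176.7+0.3);b=ray(s,321,321,176.7+.3);p=(a+b)/2;print('plate ctr',p,np.linalg.norm(a-b),np.degrees(np.arctan2(*(a-b)[1::-1])))
print('need shift',(d-p)[:2]/50, 'pillar',ray(s,323,12,58))
E
```

```text
[[587.4 131.9  18. ]
 [602.   81.2  18. ]
 [525.  114.3  18. ]
 [539.5  63.5  18. ]]
deck [563.46963822  97.71956816  18.        ] w 52.76702465918819 52.80084278625898 l 64.90237556309516
yaw 15.7909055482616
plate ctr [493.57216904  79.73465735 177.        ] 43.90708524108984 16.023038011407042
need shift [1.39794938 0.35969822] pillar [623.02158177 115.54970479  58.        ]
```

Emit:
arm_command(
  rows=".35 .09 -.3 0 0 0;.35 .09 -.4 0 0 0;.35 .09 -.4 0 0 0;.35 .09 -.4 0 0 0;0 0 -.4 0 0 0;0 0 -.3 0 0 0;0 0 -.2 0 0 0;0 0 0 0 0 0",
)

```text
time: 4.55
ee_pos: [559.9, 95.8, 53.9]
orientation: [0.001, 0.99, 0.14, -0.002]
wrist_force: [-0.4, 0.3, -1.6]
width: 53.8
```

Emit:
arm_command(
  rows="0 0 -.1 0 0 0;0 0 -.1 0 0 0;0 0 0 0 0 0;0 0 0 0 0 0;0 0 0 0 0 0",
)

```text
time: 4.97
ee_pos: [561.6, 95.7, 47.3]
orientation: [-0.0, 0.99, 0.14, 0.001]
wrist_force: [0.3, -0.1, -1.7]
width: 53.9
```

```bash
python3 - <<'E'
from h import *
st(); s=snap('side','s4')
cv2.imwrite('pics/s4c.png',cv2.resize(s['img'][120:300,250:490],None,fx=3.3,fy=3.3))
E
```

```text
t 4.9667 tcp [561.6  95.7  47.3] yawx 16.0 zaxis [ 0.001  0.001 -1.   ] F [ 0.3 -0.1 -1.7] w 53.924742451622
```

View pics/s4c.png

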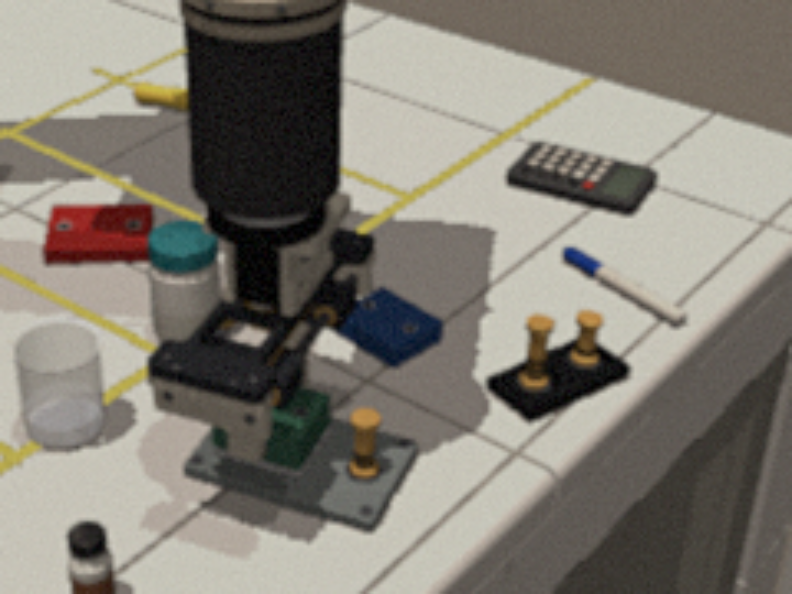

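Emit:
arm_command(
  rows="0 0 -.03 0 0 0;0 0 0 0 0 0;0 0 0 0 0 0",
)

```text
time: 5.27
ee_pos: [561.7, 95.7, 45.9]
orientation: [-0.0, 0.99, 0.14, 0.001]
wrist_force: [-1.4, 0.0, 5.8]
width: 53.8
```

Emit:
arm_command(
  rows="0 0 0 0 0 0;0 0 0 0 0 0;0 0 0 0 0 0;0 0 0 0 0 0;0 0 .2 0 0 0;0 0 .5 0 0 0;0 0 .6 0 0 0;0 0 .6 0 0 0",
  jaw=1,
)

```text
time: 5.93
ee_pos: [560.8, 95.2, 141.4]
orientation: [0.0, 0.99, 0.139, -0.001]
wrist_force: [0.5, 0.2, -0.5]
width: 87.2
```

Emit:
arm_command(
  rows="-.55 .557 .1 0 0 0;-.55 .557 .1 0 0 -.25;-.55 .557 .1 0 0 -.25;-.55 .557 .1 0 0 0;-.55 .557 .1 0 0 0;-.55 .557 .1 0 0 0;-.55 .557 .1 0 0 0;0 0 0 0 0 0",
)

```text
time: 6.6
ee_pos: [365.9, 294.8, 177.3]
orientation: [-0.002, 0.994, 0.112, 0.001]
wrist_force: [0.5, -0.7, -0.5]
width: 87.3
```

Emit:
arm_command(
  rows="0 0 0 0 0 0;0 0 0 0 0 0;0 0 0 0 0 0;0 0 0 0 0 0",
)

```text
time: 6.93
ee_pos: [369.3, 289.5, 174.9]
orientation: [0.0, 0.994, 0.109, -0.0]
wrist_force: [0.3, 0.4, 0.8]
width: 87.0
```

```bash
python3 - <<'E'
from h import *
st(); s=snap('wrist','w5')
print(rect(s,*RED,12,(442,307),50)); print(rect(s,*GREEN,46,(563,98),50))
sc=snap('scene','sc5'); print(rect(sc,*GREEN,46,(563,98),50))
E
```

```text
t 6.9333 tcp [369.3 289.5 174.9] yawx 12.5 zaxis [-0. -0. -1.] F [0.3 0.4 0.8] w 87.04833668832461
(((442.2996520996094, 307.2769775390625), (64.75172424316406, 52.865516662597656), 12.460630416870117), 4851, array([443.6, 307.4,  11.3]), (np.int64(288), np.int64(352), np.int64(66), np.int64(146)))
(((542.5724487304688, 109.85350799560547), (33.59579849243164, 26.02115249633789), 16.19310188293457), 1697, array([541.9, 110.6,  45.1]), (np.int64(603), np.int64(639), np.int64(0), np.int64(52)))
(((561.829833984375, 99.1373291015625), (64.03919219970703, 54.38948059082031), 22.901870727539062), 309, array([561.9,  97.9,  45. ]), (np.int64(298), np.int64(319), np.int64(165), np.int64(180)))
```

View pics/w5.png

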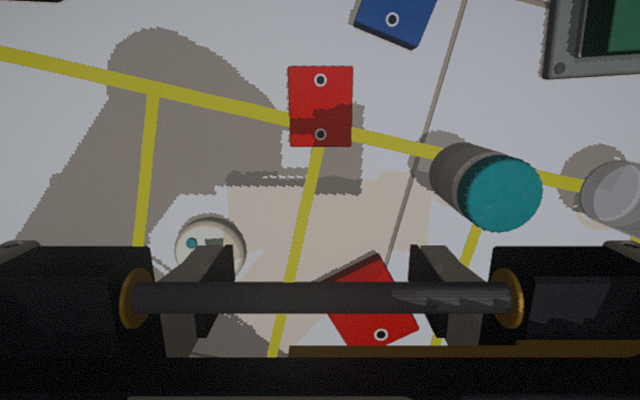

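Emit:
arm_command(
  rows=".41 .1 -.5 0 0 0;.41 .1 -.5 0 0 0;.41 .1 -.5 0 0 0;.41 .1 -.5 0 0 0;0 0 -.4 0 0 0;0 0 -.25 0 0 0;0 0 -.15 0 0 0;0 0 0 0 0 0",
)

```text
time: 7.7
ee_pos: [450.5, 308.8, 33.1]
orientation: [0.001, 0.994, 0.109, -0.001]
wrist_force: [-0.8, -0.4, -0.1]
width: 87.8
```

```bash
python3 - <<'E'
from h import *
st(); s=snap('wrist','w6'); st(); print(rect(s,*RED,12,(442,307),50)); s=load('w5');print('pot',ray(s,503,193,88))
E
```

```text
t 7.7 tcp [450.5 308.8  33.1] yawx 12.5 zaxis [-0.002 -0.003 -1.   ] F [-0.8 -0.4 -0.1] w 87.77209283331568
t 7.75 tcp [450.8 309.6  34.5] yawx 12.5 zaxis [-0.001 -0.002 -1.   ] F [ 0.6 -0.3  1. ] w 87.96130944644617
(((457.89080810546875, 310.75177001953125), (36.82630920410156, 52.93388366699219), 12.430180549621582), 6905, array([457.7, 310.3,  11.3]), (np.int64(269), np.int64(375), np.int64(213), np.int64(281)))
pot [414.850158   174.53578921  88.        ]
```

View pics/w6.png

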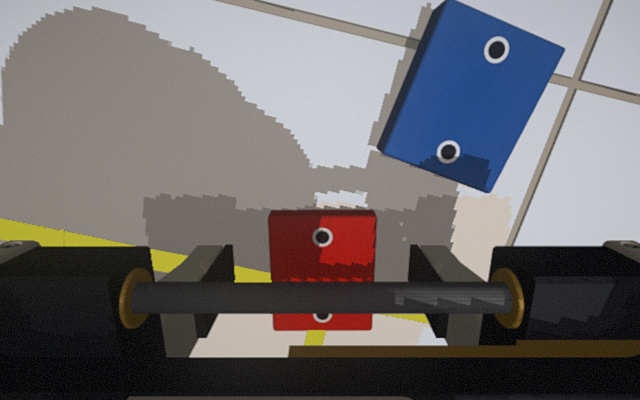

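Red sits centred between the fingers, with its holes at (322,237) and (322,313). Descending the last 13 mm and gripping.

Emit:
arm_command(
  rows="0 0 -.12 0 0 0;0 0 -.08 0 0 0;0 0 -.06 0 0 0;0 0 0 0 0 0;0 0 0 0 0 0",
)

```text
time: 8.17
ee_pos: [450.7, 310.6, 22.3]
orientation: [-0.0, 0.994, 0.11, 0.0]
wrist_force: [-0.3, 0.4, -0.5]
width: 87.9
```

Emit:
arm_command(
  rows="0 0 0 0 0 0;0 0 0 0 0 0;0 0 0 0 0 0;0 0 0 0 0 0;0 0 0 0 0 0;0 0 0 0 0 0;0 0 0 0 0 0",
  jaw=0,
  newtons=25,
)

```text
time: 8.75
ee_pos: [450.7, 310.3, 22.1]
orientation: [0.0, 0.994, 0.11, -0.0]
wrist_force: [1.0, -0.3, 0.4]
width: 53.8
```

```bash
python3 - <<'E'
from h import *
st(); s=snap('wrist','w7'); st()
E
```

```text
t 8.75 tcp [450.7 310.3  22.1] yawx 12.6 zaxis [-0. -0. -1.] F [ 1.  -0.3  0.4] w 53.80583785835016
t 8.8 tcp [450.7 310.4  22.1] yawx 12.6 zaxis [-0. -0. -1.] F [0.2 0.3 1.6] w 53.758297956804256
```

View pics/w7.png

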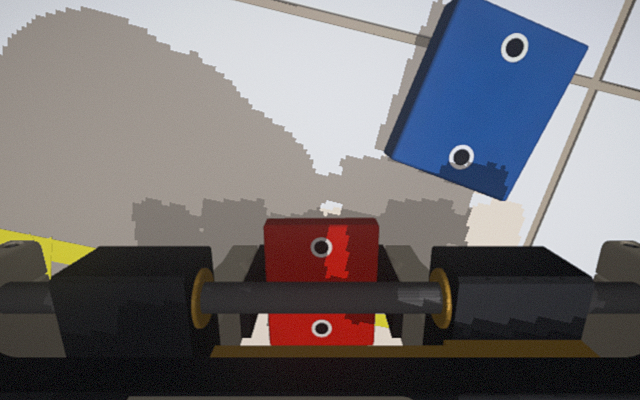

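Emit:
arm_command(
  rows="0 0 .3 0 0 0;0 0 .7 0 0 0;0 0 .8 0 0 0;.1 -.4 .6 0 0 0;.1 -.65 .5 0 0 .25;.1 -.72 .3 0 0 .25;.1 -.72 0 0 0 0;.1 -.72 0 0 0 0",
)

```text
time: 9.47
ee_pos: [476.0, 149.0, 183.4]
orientation: [-0.001, 0.99, 0.14, 0.001]
wrist_force: [0.8, -1.4, -1.6]
width: 53.8
```

Emit:
arm_command(
  rows=".1 -.72 0 0 0 0;.1 -.71 0 0 0 0;.1 0 0 0 0 0;0 0 0 0 0 0;0 0 0 0 0 0;0 0 0 0 0 0;0 0 0 0 0 0",
)

```text
time: 10.05
ee_pos: [490.5, 79.3, 181.9]
orientation: [-0.0, 0.99, 0.14, -0.0]
wrist_force: [0.2, 0.2, -0.9]
width: 53.7
```

```bash
python3 - <<'E'
from h import *
st(); s=snap('wrist','w8')
r=rect(s,*GREEN,46,(563,98),50);print(r)
w=load('w7');a=ray(w,321,247,12);b=ray(w,321,328,12);p=(a+b)/2;print('plate-tcp at grasp',p-[450.7,310.3,12],np.linalg.norm(a-b))
E
```

```text
t 10.05 tcp [490.5  79.3 181.9] yawx 16.1 zaxis [-0.  0. -1.] F [ 0.2  0.2 -0.9] w 53.671495152323025
(((563.8942260742188, 97.11894226074219), (64.06693267822266, 53.07420349121094), 16.073699951171875), 5779, array([565.4,  97.5,  45.3]), (np.int64(291), np.int64(361), np.int64(62), np.int64(149)))
plate-tcp at grasp [-8.92951543 -0.97945391  0.        ] 43.8402481806436
```

View pics/w8.png

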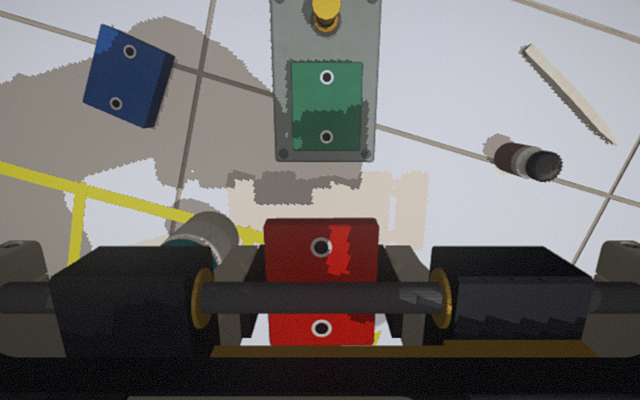

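Emit:
arm_command(
  rows=".41 .1 -.3 0 0 0;.41 .1 -.4 0 0 0;.41 .1 -.4 0 0 0;.41 .09 -.4 0 0 0;0 0 -.3 0 0 0;0 0 -.2 0 0 0;0 0 -.1 0 0 0;0 0 0 0 0 0",
)

```text
time: 10.77
ee_pos: [571.6, 98.0, 76.0]
orientation: [0.0, 0.99, 0.14, -0.001]
wrist_force: [0.0, 0.7, -0.6]
width: 53.5
```

Emit:
arm_command(
  rows="0 0 -.08 0 0 0;0 0 -.06 0 0 0;0 0 0 0 0 0;0 0 0 0 0 0;0 0 0 0 0 0;0 0 0 0 0 0",
)

```text
time: 11.27
ee_pos: [572.9, 98.0, 70.6]
orientation: [-0.0, 0.99, 0.139, 0.0]
wrist_force: [-0.5, 0.1, -1.5]
width: 53.5
```

Emit:
arm_command(
  rows="0 0 -.03 0 0 0;0 0 -.02 0 0 0;0 0 0 0 0 0;0 0 0 0 0 0",
)

```text
time: 11.6
ee_pos: [572.9, 98.0, 68.1]
orientation: [0.0, 0.99, 0.14, 0.0]
wrist_force: [-1.9, 0.5, 5.7]
width: 53.2
```

Contact is seated (Fz changed from -1.5 to +5.7). Releasing.

Emit:
arm_command(
  rows="0 0 0 0 0 0;0 0 0 0 0 0;0 0 0 0 0 0;0 0 0 0 0 0;0 0 .2 0 0 0;0 0 .5 0 0 0;0 0 .6 0 0 0;0 0 .6 0 0 0",
  jaw=1,
)

```text
time: 12.27
ee_pos: [572.4, 97.7, 163.9]
orientation: [0.0, 0.99, 0.139, -0.001]
wrist_force: [0.9, -0.0, -0.2]
width: 86.9
```

Emit:
arm_command(
  rows="-.4 -.1 .1 0 0 0;-.41 -.1 .1 0 0 0;-.41 -.1 .1 0 0 0;-.41 -.09 0 0 0 0;0 0 0 0 0 0;0 0 0 0 0 0;0 0 0 0 0 0",
)

```text
time: 12.85
ee_pos: [491.9, 78.7, 178.4]
orientation: [-0.0, 0.99, 0.14, 0.001]
wrist_force: [-0.0, 0.1, -0.8]
width: 87.4
```

```bash
python3 - <<'E'
from h import *
st(); s=snap('wrist','w9')
print(rect(s,*RED,58,(563,98),50))
W=cloud(s)
z=snap('side','s9'); cv2.imwrite('pics/s9c.png',cv2.resize(z['img'][175:290,290:470],None,fx=4.4,fy=4.4,interpolation=cv2.INTER_CUBIC))
E
```

```text
t 12.85 tcp [491.9  78.7 178.4] yawx 16.1 zaxis [ 0.001  0.001 -1.   ] F [-0.   0.1 -0.8] w 87.41612279416086
(((563.976318359375, 96.26029968261719), (64.85064697265625, 53.18661117553711), 16.024625778198242), 6535, array([565.6,  96.4,  57.3]), (np.int64(289), np.int64(364), np.int64(61), np.int64(154)))
```

View pics/w9.png

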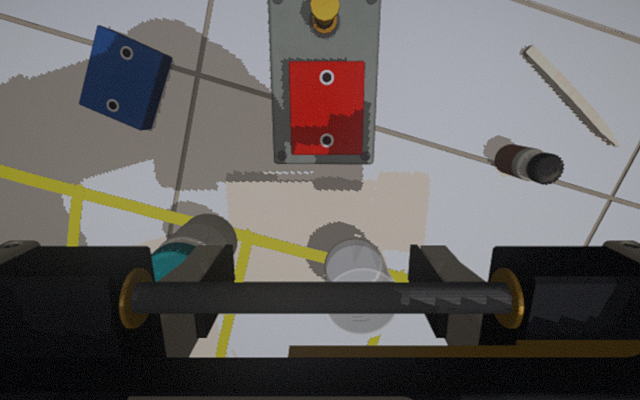

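View pics/s9c.png

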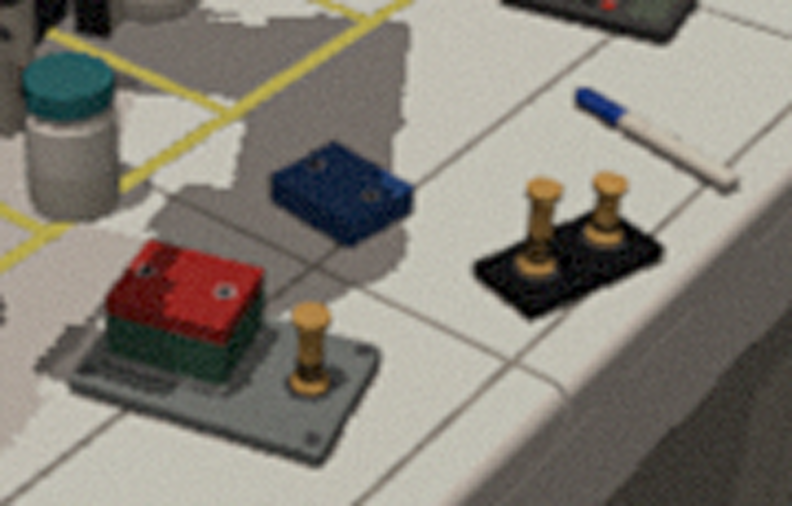

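The stack is good: red's top is at (564.0, 96.3), yaw 16.0°, about 1 mm from the deck centre, and the top looks level with the pillar. Now the pot.

```bash
python3 - <<'E'
from h import *
for t in('w5','scene0','sc5','side0','s9'):
    s=load(t);W=cloud(s);h=cv2.cvtColor(s['img'],cv2.COLOR_BGR2HSV)
    m=(cv2.inRange(h,(80,90,30),(100,255,255))>0)&(np.hypot(W[...,0]-413,W[...,1]-173)<45)&(abs(W[...,2]-88)<5)
    v,u=np.nonzero(m)
    if len(u)<20: print(t,len(u));continue
    p=np.array([ray(s,a,b,88)[:2] for a,b in zip(u,v)],np.float32)
    hull=cv2.convexHull(p); print(t,len(u),cv2.minEnclosingCircle(p),cv2.fitEllipse(hull), W[m][:,2].max())
E
```

```text
w5 4458 ((412.8005065917969, 174.1974334716797), 26.50662612915039) ((413.10626220703125, 174.11451721191406), (51.43366622924805, 52.7799072265625), 164.396240234375) 89.01345402072843
scene0 216 ((410.43914794921875, 172.9103546142578), 26.48944854736328) ((411.3216247558594, 173.4748077392578), (49.032318115234375, 52.77763366699219), 34.74812316894531) 91.33629031574229
sc5 0
side0 187 ((419.0098876953125, 168.0215606689453), 27.280338287353516) ((418.68280029296875, 167.7615203857422), (47.83486557006836, 54.65009307861328), 56.337684631347656) 89.02671539386841
s9 187 ((417.288330078125, 167.27540588378906), 26.86796760559082) ((417.6431579589844, 167.61817932128906), (49.06557846069336, 53.979068756103516), 61.200557708740234) 89.47933872685834
```

Emit:
arm_command(
  rows="-.395 .475 0 0 0 0;-.395 .475 0 0 0 0;-.395 .475 0 0 0 0;-.395 .475 0 0 0 0;0 0 0 0 0 0;0 0 0 0 0 0;0 0 -.2 0 0 0;0 0 -.4 0 0 0",
)

```text
time: 13.62
ee_pos: [414.2, 174.6, 149.0]
orientation: [-0.001, 0.99, 0.14, 0.002]
wrist_force: [-0.6, -0.3, 0.3]
width: 87.6
```

```bash
python3 - <<'E'
from h import *
st(); s=snap('wrist','w10'); st()
z=snap('side','s10'); cv2.imwrite('pics/s10c.png',cv2.resize(z['img'][100:260,220:420],None,fx=4,fy=3.6,interpolation=cv2.INTER_CUBIC))
E
```

```text
t 13.6167 tcp [414.2 174.6 149. ] yawx 16.1 zaxis [ 0.003  0.002 -1.   ] F [-0.6 -0.3  0.3] w 87.579571086369
t 13.6667 tcp [411.8 172.5 144.2] yawx 16.0 zaxis [-0.003 -0.002 -1.   ] F [-1.3 -1.7 -4.6] w 87.37578517962156
```

View pics/w10.png

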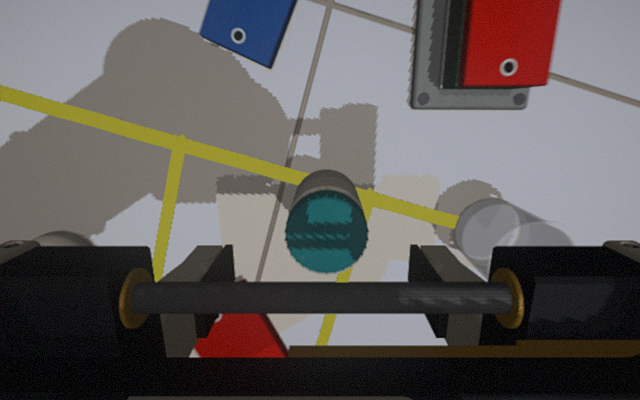

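View pics/s10c.png

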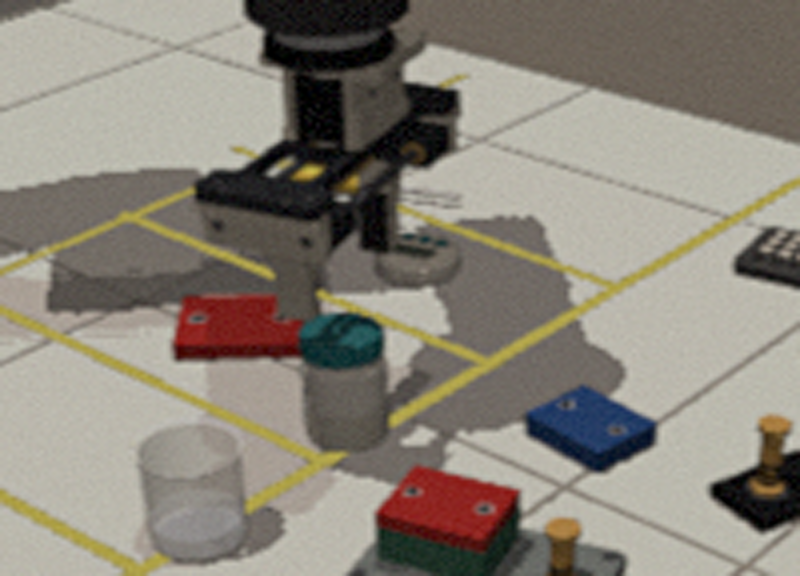

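```bash
python3 - <<'E'
from h import *
st();s=load('w10');W=cloud(s);h=cv2.cvtColor(s['img'],cv2.COLOR_BGR2HSV)
m=(cv2.inRange(h,(80,90,20),(100,255,255))>0)&(abs(W[...,2]-88)<7)
v,u=np.nonzero(m);print(len(u),u.min(),u.max(),v.min(),v.max());p=np.array([ray(s,a,b,88)[:2] for a,b in zip(u,v)],np.float32);print(cv2.minEnclosingCircle(p),cv2.fitEllipse(cv2.convexHull(p)))
E
```

```text
t 13.7167 tcp [411.5 172.  145.2] yawx 15.9 zaxis [-0.004 -0.003 -1.   ] F [ 0.2 -0.8  0.2] w 87.63235575804299
4911 286 366 194 272
((415.11541748046875, 172.2676544189453), 26.004209518432617) ((414.9704895019531, 172.47186279296875), (50.0682373046875, 51.91575622558594), 103.02542877197266)
```

Emit:
arm_command(
  rows=".03 .01 -.2 0 0 0;0 0 -.4 0 0 0;0 0 -.4 0 0 0;0 0 -.28 0 0 0;0 0 -.15 0 0 0;0 0 -.05 0 0 0;0 0 0 0 0 0;0 0 0 0 0 0",
)

```text
time: 14.38
ee_pos: [414.4, 174.2, 74.3]
orientation: [-0.0, 0.99, 0.139, 0.0]
wrist_force: [0.3, -1.4, -0.3]
width: 87.5
```

Emit:
arm_command(
  rows="0 0 0 0 0 0;0 0 0 0 0 0;0 0 0 0 0 0;0 0 0 0 0 0;0 0 0 0 0 0;0 0 0 0 0 0;0 0 0 0 0 0",
  jaw=0,
  newtons=20,
)

```text
time: 14.97
ee_pos: [413.8, 174.0, 73.7]
orientation: [-0.0, 0.99, 0.14, 0.0]
wrist_force: [0.3, -0.7, 1.4]
width: 54.3
```

```bash
python3 - <<'E'
from h import *
st(); s=snap('wrist','w11'); st()
E
```

```text
t 14.9667 tcp [413.8 174.   73.7] yawx 16.0 zaxis [ 0.  0. -1.] F [ 0.3 -0.7  1.4] w 54.270553222873744
t 15.0167 tcp [413.8 174.   73.7] yawx 16.0 zaxis [ 0.  0. -1.] F [ 0.1 -0.9  1.7] w 53.80020549713056
```

View pics/w11.png

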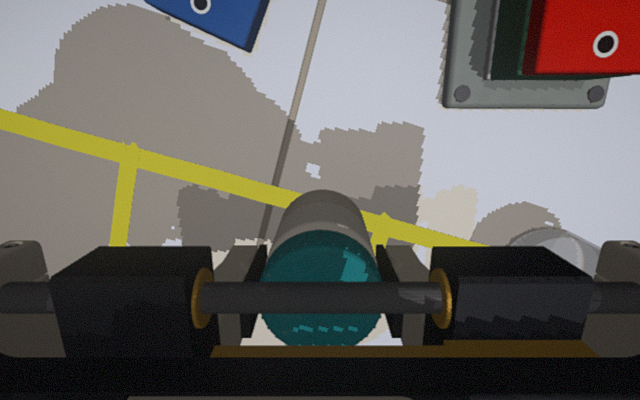

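Emit:
arm_command(
  rows="0 0 .15 0 0 0;0 0 .4 0 0 0;0 0 .5 0 0 0;0 0 .5 0 0 0;.25 -.13 .35 0 0 0;.5 -.26 0 0 0 0;.5 -.26 0 0 0 0;.5 -.26 0 0 0 0",
)

```text
time: 15.68
ee_pos: [502.2, 128.2, 169.7]
orientation: [-0.0, 0.99, 0.14, 0.001]
wrist_force: [-0.1, 0.9, -0.4]
width: 54.1
```

Emit:
arm_command(
  rows=".5 -.26 0 0 0 0;.5 -.26 0 0 0 0;.25 -.11 0 0 0 0;0 0 -.1 0 0 0;0 0 -.2 0 0 0;0 0 -.2 0 0 0;0 0 -.1 0 0 0;0 0 0 0 0 0",
)

```text
time: 16.35
ee_pos: [562.0, 97.0, 136.8]
orientation: [0.0, 0.99, 0.14, -0.002]
wrist_force: [0.2, 1.1, -0.6]
width: 54.0
```

Emit:
arm_command(
  rows="0 0 0 0 0 0;0 0 0 0 0 0;0 0 0 0 0 0",
)

```text
time: 16.6
ee_pos: [563.9, 97.4, 139.1]
orientation: [-0.0, 0.99, 0.14, 0.0]
wrist_force: [0.6, 0.5, -0.3]
width: 53.7
```

```bash
python3 - <<'E'
from h import *
st(); z=snap('side','s12'); cv2.imwrite('pics/s12c.png',cv2.resize(z['img'][130:290,270:470],None,fx=4,fy=3.6,interpolation=cv2.INTER_CUBIC))
E
```

```text
t 16.6 tcp [563.9  97.4 139.1] yawx 16.1 zaxis [ 0.001  0.    -1.   ] F [ 0.6  0.5 -0.3] w 53.71651902401725
```

View pics/s12c.png

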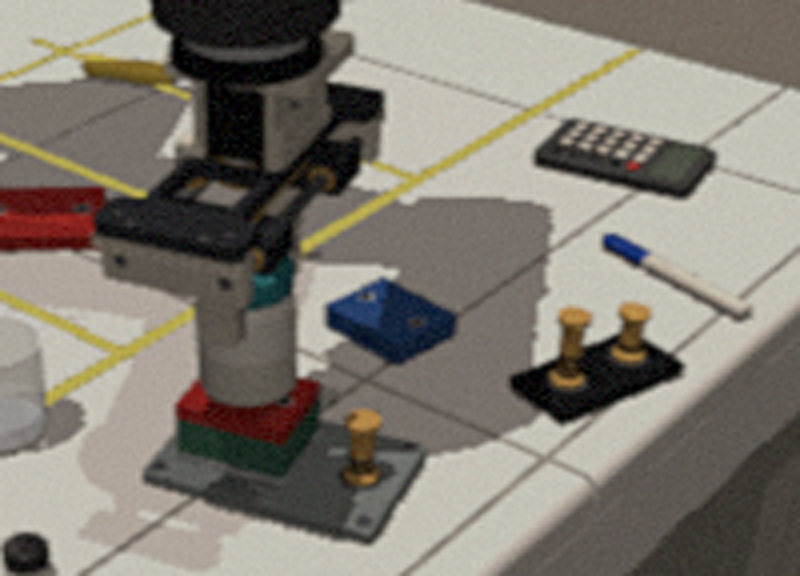

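Emit:
arm_command(
  rows="0 0 -.06 0 0 0;0 0 -.05 0 0 0;0 0 -.03 0 0 0;0 0 0 0 0 0;0 0 0 0 0 0;0 0 0 0 0 0",
)

```text
time: 17.15
ee_pos: [563.9, 96.9, 131.6]
orientation: [0.0, 0.99, 0.139, 0.0]
wrist_force: [0.7, 0.2, 0.3]
width: 53.6
```

Emit:
arm_command(
  rows="0 0 -.01 0 0 0;0 0 0 0 0 0;0 0 0 0 0 0",
)

```text
time: 17.4
ee_pos: [564.1, 97.0, 131.6]
orientation: [-0.0, 0.99, 0.14, 0.0]
wrist_force: [-0.1, -0.2, 4.7]
width: 53.8
```

Emit:
arm_command(
  rows="0 0 0 0 0 0;0 0 0 0 0 0;0 0 0 0 0 0;0 0 0 0 0 0;0 0 0 0 0 0;0 0 .2 0 0 0;0 0 .4 0 0 0;0 0 .6 0 0 0",
  jaw=1,
)

```text
time: 18.07
ee_pos: [562.3, 96.4, 189.9]
orientation: [0.001, 0.99, 0.139, -0.002]
wrist_force: [0.9, 0.4, -0.5]
width: 87.2
```

Emit:
arm_command(
  rows="0 0 .6 0 0 0;-.4 -.1 .3 0 0 0;-.4 -.1 0 0 0 0;-.4 -.1 0 0 0 0;-.4 -.1 0 0 0 0;0 0 0 0 0 0;0 0 0 0 0 0;0 0 0 0 0 0",
)

```text
time: 18.73
ee_pos: [484.3, 77.2, 236.9]
orientation: [-0.0, 0.99, 0.14, 0.001]
wrist_force: [0.2, 0.2, 0.4]
width: 87.6
```

```bash
python3 - <<'E'
from h import *
st(); s=snap('wrist','w13'); z=snap('side','s13'); sc=snap('scene','sc13'); cv2.imwrite('pics/s13c.png',cv2.resize(z['img'][130:310,240:470],None,fx=3.3,fy=3.3,interpolation=cv2.INTER_CUBIC))
for s in(s,z,sc):
    W=cloud(s);h=cv2.cvtColor(s['img'],cv2.COLOR_BGR2HSV)
    m=(cv2.inRange(h,(80,90,20),(100,255,255))>0)&(abs(W[...,2]-146)<6)
    v,u=np.nonzero(m)
    if len(u)<10: print(len(u));continue
    p=np.array([ray(s,a,b,146)[:2] for a,b in zip(u,v)],np.float32);print(cv2.minEnclosingCircle(p),np.median(W[m][:,2]))
st()
E
```

```text
t 18.7333 tcp [484.3  77.2 236.9] yawx 16.1 zaxis [ 0.001  0.001 -1.   ] F [0.2 0.2 0.4] w 87.63308239423888
((561.3253173828125, 97.4500961303711), 26.19536781311035) 144.5132994310871
((442.89190673828125, -115.35076141357422), 266.0716552734375) 144.58589634813447
((448.52996826171875, 17.09725570678711), 162.12701416015625) 144.14076604764767
t 18.8833 tcp [484.4  77.2 236. ] yawx 16.0 zaxis [-0. -0. -1.] F [-0.4 -0.2 -0.3] w 87.8166645781638
```

View pics/s13c.png

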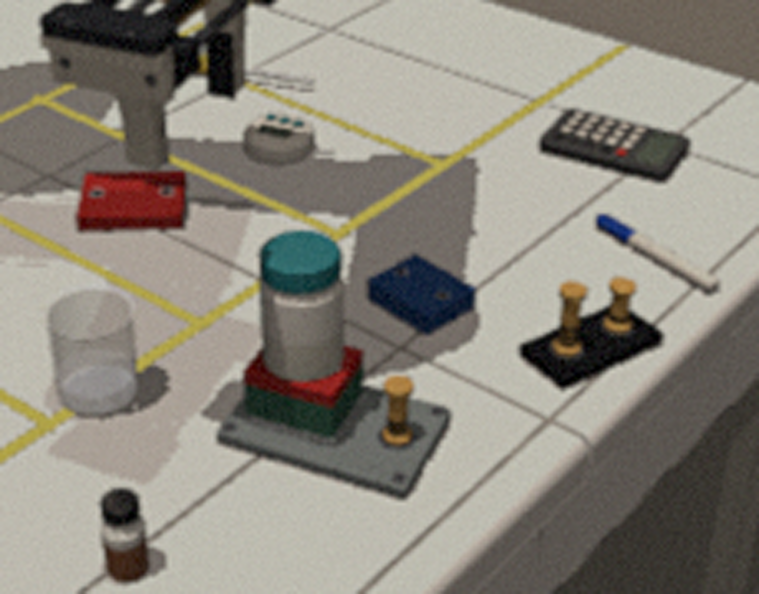

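View pics/w13.png

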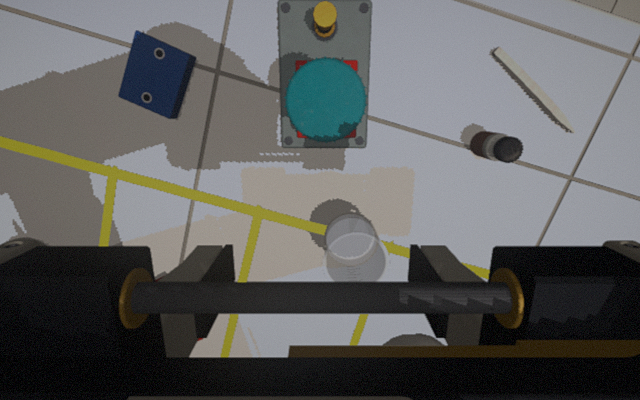

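The pot stands upright on the stack, with its cap at (326,98) in the wrist view. The measured centre is (561.3, 97.5) and the top is at about z 145. Nothing touches the robot, so I'm handing in.

```bash
python3 - <<'E'
from plant import manip
print(manip.hand_in())
E
```

```text
the job is handed in; nothing more can be done
None
```

The stack is built to the station pillar's height and the pot stands upright on it. I handed in at about 19 s of the 64 s allowed.

- **Which pillar:** the station's pillar top triangulated at z ≈ 58.4 mm, or 40 mm above the deck, so it is the two-ring pillar. The spares came out at about 50 and 67 mm, which fits the other two. I identified it by height only; the rings were never clear enough to count.
- **Stack:** I put the green plate on the deck and the smaller red plate on top. Centres measured (563.9, 97.1) for green and (564.0, 96.3) for red against the deck at (563.4, 97.7), all with yaw close to 16°. The red top read z ≈ 57.3 mm, within the camera's usual 1 mm low bias of 58.
- **Pot:** after release its centre measured (561.3, 97.5), about 2 mm from the deck's middle. Its top read about 144.5 mm, where 146 is expected.
- **Left alone:** the blue plate was never touched and lies flat on the bench. The beaker, vial and marker look unmoved in the last pictures, though I checked them only by eye.
- **Failed check:** my final automatic pot fit in the side and scene views also picked up other teal areas and gave meaningless centres. The final pot position therefore rests on the wrist view and the side picture.

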